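Set the wash things in their drip dishes

ROBOT

A 7-joint arm with a two-finger parallel gripper is mounted at the origin on the work surface. World frame = base frame: x ahead of the robot, y to its left, z up, the work surface at z = 0. Lengths are in mm, angles in rad, forces in N, time in s.
With the tool pointing down it reaches from about 425 to 800 mm from the base axis. Payload 8.3 kg.
Tool frame: the origin (TCP) lies at the very end of the fingers, on their centre line; the grasp point (between the pads) lies 19 mm behind it (r.grip_point_offset is the distance from the TCP to the grasp point, in mm); z points along the fingers, y is the direction in which the jaws open and shut (so a half turn about z gives the same grasp; the last joint's range is limited). The gripper opens to 85 mm and grips with 20 to 120 N. Pads are 22 mm wide; open, the fingers measure 114 mm over their backs; the gripper's body (76 mm by 85 mm) begins 54 mm behind the grasp point. The pads swing forward as they close: fully open they stand 13 mm farther back than shut.
Start: joints at [1.183, 0.383, 0.016, 1.37, -0.006, 1.388, -0.046], TCP at [199.486, -592.291, 231.279] pointing down, gripper open.
Joint ranges: [-2.95, 2.95], [-0.25, 2.06], [-1.52, 1.56], [0.18, 2.33], [-1.44, 4.58], [0.02, 2.06], [-3.01, 3.01]. Speed limits (rad/s): [2.39, 2.39, 3.01, 3.01, 3.14, 3.14, 3.14].

INTERFACE

Orientations are given as a rotation vector (axis times angle).
In Python, from station import r gives the robot as it stands.
- The arm moves only by the tool carry_out, never from a script. Its arguments are lists of equal length, an entry for each row: "translation": the shift along the world's x, y, z in m, a list of three; "spin": the turn about the world's z in degrees; "hand": the gripper command: -1 is shut, 1 is fully open, values between are in proportion. In form: {"translation": [[x, y, z], ...], "spin": [spin, ...], "hand": [hand, ...]}. A call has 1 to 20 rows; each row shifts and turns the commanded pose from where the row before left it; what a row does not reach is not made up. A row lasts 1/8 s, in which the tool goes at most 62.5 mm and 10.7 degrees, less where a joint would pass 70% of its speed; a pose out of reach is approached as far as the arm can. A call with a gripper value outside its range is refused whole. The fingers move at their own pace and stop on an object; "newtons" is the grip in N (left out, the last holds). Time passes only in rows, so rows that do not move let the fingers close. It gives the time, the measured TCP pose, the force and the opening at its end, in the units of the state.
- r.observe(): the state, without advancing time (a new reading comes with each control period).
- r.read_camera(name): name is "side" or "top" or "wrist"; returns the picture (400x640x3 uint8, red, green, blue); there is no depth.
- r.camera_model(name): a dict with "mtx" (3x3 intrinsics, pixels), "pose" (4x4, takes a point from camera to world coordinates); the wrist camera has in their place "hand_eye" (4x4, takes a point from camera to tool coordinates, whose origin is the TCP and whose axes are the flange's). Camera axes: x right, y down, z forward; pixel columns grow to the right and rows downward; lengths in mm; the calibration is good to about 2 mm. A picture is of the moment at which its call begins: read the wrist's pose just before it. camera_model takes no time and is no camera call.
- r.job_done(): hands the job in, once; it reports no verdict.
The state is a dict: "t": time; "q": joint angles; "qvel": joint speeds; "tau": joint torques, N m; "position": TCP position; "orientation": TCP orientation; "force": force on the tool from outside, world axes, zero at the start; "torque": the same for the moment, N m; "grip_width": finger opening in mm.
Only numpy, scipy, OpenCV 4.12 (cv2) and the standard library are available. Lean on these libraries where they do the work, as an engineer would, in place of code of your own. Each camera call takes 0.05 s, during which the arm holds its last target. There are 200 camera calls.

TASK

The wash things are strewn over the slab among their wooden drip dishes: put each one into the dish made for its shape and size - the brush in the long narrow dish, the soap in the broad rectangular one, the steel beaker in the larger round one and the little jar in the smaller round one. Each must stand or lie the way up it is now, flat on the floor of its dish inside the rim, and be let go of. Leave the steel bowl and the lidded caddy where they are.

Things in the scene. Friction and masses are not known exactly. Their poses are not given: they have to be found in the camera images.
- brush: Nail brush lying bristles down, 104 mm long (its own y), 36 mm wide (its own x), 58 mm high, about 0.11 kg, all rigid: pale bristle block from 0 to 16 mm height, red back plate (104 x 36 mm) from 16 to 26 mm, and on it a red grip 24 mm wide (x) and 80 mm long (y) up to 58 mm. Origin: centre of its underside; z up. Belongs in long_dish, long sides parallel.
- soap: Block of yellowish laundry soap, 80 mm long (its own y), 54 mm wide (its own x), 40 mm high, about 0.18 kg. Origin: centre of its underside; z up. Belongs in broad_dish, long sides parallel.
- beaker: Open straight-sided stainless steel beaker standing upright, 60 mm outside diameter, 80 mm high, wall 3 mm, about 0.15 kg. Origin: centre of its underside; z up. Belongs in wide_round_dish.
- jar: Small closed jar with a white lid standing upright, 42 mm diameter, 55 mm high, about 0.12 kg. Origin: centre of its underside; z up. Belongs in small_round_dish.
- long_dish: Long narrow wooden drip dish with a raised rim; inside 120 mm long (its own y) and 52 mm wide (its own x). Its floor is 5 mm above the slab, its rim 12 mm above the slab and 5 mm thick. Fixed to the slab; the thing placed in it rests on the floor. Its origin is the centre of its underside on the slab, z up, y along its length.
- broad_dish: Broad rectangular wooden drip dish with a raised rim; inside 96 mm long (its own y) and 70 mm wide (its own x). Its floor is 5 mm above the slab, its rim 12 mm above the slab and 5 mm thick. Fixed to the slab; the thing placed in it rests on the floor. Its origin is the centre of its underside on the slab, z up, y along its length.
- wide_round_dish: Larger round wooden drip dish with a raised rim, 76 mm inside diameter. Its floor is 5 mm above the slab, its rim 12 mm above the slab and 5 mm thick. Fixed to the slab; the thing placed in it rests on the floor. Its origin is the centre of its underside on the slab, z up.
- small_round_dish: Smaller round wooden drip dish with a raised rim, 58 mm inside diameter. Its floor is 5 mm above the slab, its rim 12 mm above the slab and 5 mm thick. Fixed to the slab; the thing placed in it rests on the floor. Its origin is the centre of its underside on the slab, z up.
- bowl: Bystander at the robot's left: empty stainless steel bowl, loose, 150 mm across the rim, 60 mm high. Origin: centre of its underside. Not to be moved.
- caddy: Bystander at the robot's right: closed blue plastic caddy with a white lid and latch, loose, 116 mm (x) by 166 mm (y), 89 mm high. Origin: centre of its underside. Not to be moved.
Mind the look-alikes: they are no part of the job. Of the things shaped like the brush, the red one is meant.

How it is judged (in metres and radians):
At the end, for the whole second after the job is handed in: Each thing in its own dish: centres within 14 mm (brush, soap) or 12 mm (beaker, jar) horizontally, upright within 0.06 rad, underside under 8 mm above the slab (dish floor 5 mm), let go and at rest (under 0.02 m/s, 0.2 rad/s). Bowl and caddy not shifted over 20 mm (horizontal distance between brush and long_dish below 0.014 m and z of brush in the frame of long_dish below 0.008 m and angle between each of brush, soap, beaker, jar's own z axis and vertical below 0.06 rad and linear speed of each of brush, soap, beaker, jar below 0.02 m/s and angular speed of each of brush, soap, beaker, jar below 0.2 rad/s and horizontal distance between soap and broad_dish below 0.014 m and z of soap in the frame of broad_dish below 0.008 m and horizontal distance between beaker and wide_round_dish below 0.012 m and z of beaker in the frame of wide_round_dish below 0.008 m and horizontal distance between jar and small_round_dish below 0.012 m and z of jar in the frame of small_round_dish below 0.008 m); the robot touches nothing.
It fails at once if the bowl was shifted by more than 20 mm (distance of bowl from where it was at the start of the episode above 0.02 m).
It fails at once if the caddy was shifted by more than 20 mm (distance of caddy from where it was at the start of the episode above 0.02 m).
It also fails if it takes over 96 s, if anything falls off the work surface, if the arm or the gripper's body presses on something with over 40 N, if the wrist force passes 120 N, or if a joint passes its speed limit or range.

## Working session

There is one attempt and no reset: what is moved stays moved. The work goes in short steps, Python scripts to look and compute and a tool call to move; the robot and the scene stay as the last step left them, time stands still between calls to the robot, and variables do not carry over. Pictures are saved under pics/ and viewed, about 12 in all and at most 16, crops included, and the job is handed in when it is done.

Besides the shell and the picture viewer there is one more tool, called after "Emit:" as name(argument=value, ...), one argument or row to a line, values as JSON. carry_out: Moves the arm, as the interface text tells. Its arguments: {"type":"object","properties":{"translation":{"type":"array","items":{"type":"array","items":{"type":"number"}}},"spin":{"type":"array","items":{"type":"number"}},"hand":{"type":"array","items":{"type":"number"}},"newtons":{"type":"number"}},"required":["translation","spin","hand"]}

```bash
ls; mkdir -p pics
python3 - <<'E'
from station import r
import cv2,numpy as np
np.set_printoptions(precision=4,suppress=True)
for n in("top","side","wrist"):
    cv2.imwrite(f"pics/{n}0.png",cv2.cvtColor(r.read_camera(n),cv2.COLOR_RGB2BGR))
    print(n,r.camera_model(n))
print(r.observe(),r.grip_point_offset)
E
```

```text
pics
top {'mtx': array([[502.4038,   0.    , 317.6288],
       [  0.    , 502.4038, 202.8095],
       [  0.    ,   0.    ,   1.    ]]), 'pose': array([[   0.0156,   -0.9981,    0.0598,  373.326 ],
       [  -0.9999,   -0.0158,   -0.0021,   -0.8281],
       [   0.003 ,   -0.0598,   -0.9982, 1875.0717],
       [   0.    ,    0.    ,    0.    ,    1.    ]])}
side {'mtx': array([[498.6417,   0.    , 321.4545],
       [  0.    , 498.6417, 199.4104],
       [  0.    ,   0.    ,   1.    ]]), 'pose': array([[  -0.9971,   -0.0478,    0.0592,  390.3234],
       [  -0.075 ,    0.7492,   -0.6581, 1003.4839],
       [  -0.0129,   -0.6607,   -0.7506, 1171.5671],
       [   0.    ,    0.    ,    0.    ,    1.    ]])}
wrist {'mtx': array([[352.0435,   0.    , 324.3953],
       [  0.    , 352.0435, 197.7478],
       [  0.    ,   0.    ,   1.    ]]), 'hand_eye': array([[  -0.0006,   -0.9584,   -0.2856,   71.706 ],
       [   1.    ,   -0.0001,   -0.0018,    0.9377],
       [   0.0017,   -0.2856,    0.9584, -143.0517],
       [   0.    ,    0.    ,    0.    ,    1.    ]])}
{'t': 0.15, 'q': array([ 1.1831,  0.3841,  0.0164,  1.3709, -0.0063,  1.3882, -0.0465]), 'qvel': array([-0.0022, -0.0031, -0.0003, -0.0035, -0.0002,  0.0032, -0.0009]), 'tau': array([  0.0003, -62.8161,   0.8452, -37.2171,   0.0167,   0.011 ,
        -0.    ]), 'position': array([ 199.3686, -591.9426,  230.5004]), 'orientation': array([-3.0988, -0.5078,  0.0003]), 'force': array([ 0.3516,  1.1526, -0.1357]), 'torque': array([0.054 , 0.0109, 0.0191]), 'grip_width': 85.2487643716401} 18.700000000000003
```

View pics/top0.png

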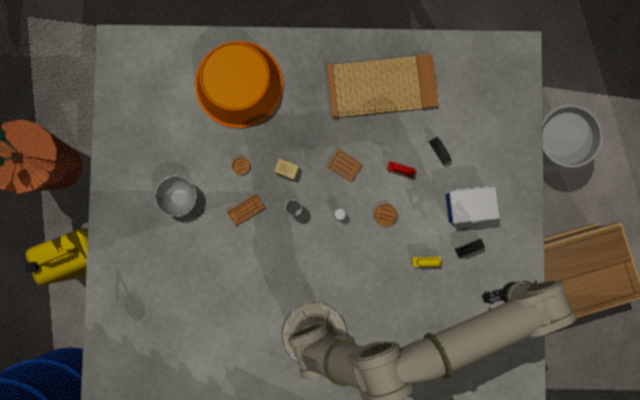

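View pics/side0.png

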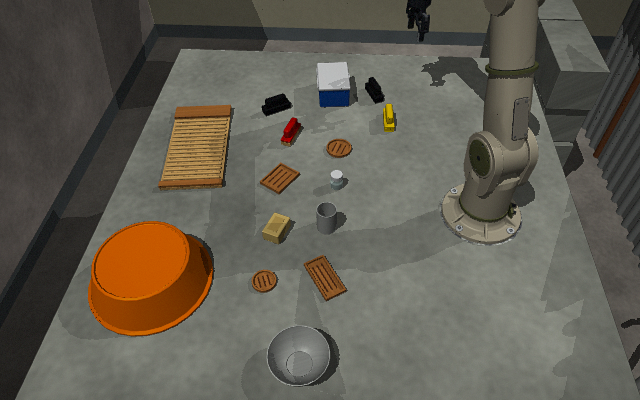

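The top view shows these candidates:
- **Brush:** red at (402,169). Look-alikes are black at (440,151), black at (470,248) and yellow at (427,262).
- **Other things:** soap at (287,169), steel beaker at (294,208), white jar at (340,215).
- **Dishes:** small round at (241,166), long at (246,210), broad at (345,165), wide round at (386,215).
- **Bystanders:** bowl at (176,196), caddy at (473,205).

I choose the red brush.

```bash
cat > h.py <<'E'
from station import r
import cv2,numpy as np
from scipy.spatial.transform import Rotation as R
np.set_printoptions(precision=1,suppress=True)
def cam(n):
    m=r.camera_model(n)
    if n!='wrist': return m['mtx'],m['pose']
    o=r.observe(); T=np.eye(4); T[:3,:3]=R.from_rotvec(o['orientation']).as_matrix(); T[:3,3]=o['position']
    return m['mtx'],T@m['hand_eye']
def ray(K,P,uv,z):
    d=P[:3,:3]@np.linalg.solve(K,[*uv,1.]); return P[:3,3]+d*(z-P[2,3])/d[2]
def proj(K,P,X):
    c=(np.asarray(X,float)-P[:3,3])@P[:3,:3]; p=c@K.T; return p[...,:2]/p[...,2:]
def snap(n,f):
    K,P=cam(n); im=cv2.cvtColor(r.read_camera(n),cv2.COLOR_RGB2BGR); cv2.imwrite(f,im); np.savez(f+'.npz',K=K,P=P); return im,K,P
E
python3 - <<'E'
from h import *
K,P=cam('top')
for n,uv,z in [('brush',(402,169),45),('soap',(287,169),40),('beaker',(294,208),70),('jar',(340,215),55),('sround',(241,166),8),('long',(246,210),8),('broad',(345,165),8),('wround',(386,215),8),('bowl',(176,196),60),('caddy',(473,205),89),('blk1',(440,151),45),('blk2',(470,248),45)]:
    print(n,ray(K,P,uv,z))
im=cv2.imread('pics/top0.png')[140:280,220:510]
cv2.imwrite('pics/c1.png',cv2.resize(im,None,fx=2.75,fy=2.75,interpolation=cv2.INTER_CUBIC))
E
```

```text
brush [ 612.  -311.9   45. ]
soap [605.9 109.8  40. ]
beaker [461.5  80.1  70. ]
jar [439.4 -86.3  55. ]
sround [618.5 283.9   8. ]
long [454.2 261.2   8. ]
broad [ 628.5 -104.8    8. ]
wround [ 443.8 -259.6    8. ]
bowl [498.7 508.3  60. ]
caddy [ 481.3 -558.3   89. ]
blk1 [ 680.8 -451.2   45. ]
blk2 [ 327.3 -560.6   45. ]
```

View pics/c1.png

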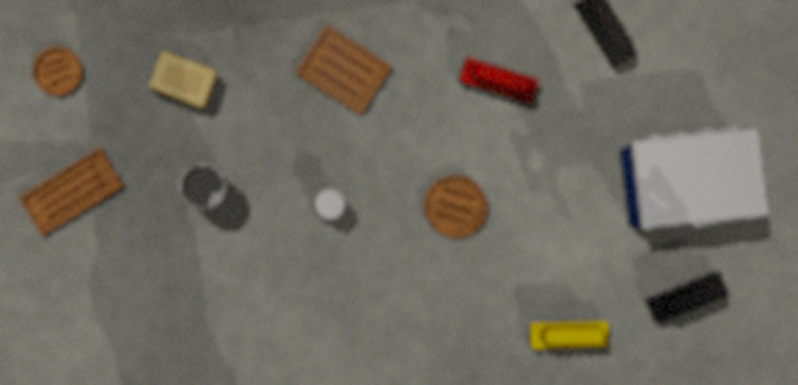

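The crop at 2.75x shows the red brush at crop (499,82), clearly apart from the yellow and black ones. The other items match their descriptions. Next I move to mid-scene for a closer wrist look.

Emit:
carry_out(
  translation=[
    [0.03, 0.035, 0.006],
    [0.03, 0.035, 0.006],
    [0.03, 0.035, 0.006],
    [0.03, 0.035, 0.006],
    [0.03, 0.035, 0.006],
    [0.03, 0.035, 0.006],
    [0.03, 0.035, 0.006],
    [0.03, 0.035, 0.006],
    [0.03, 0.035, 0.006],
    [0.03, 0.035, 0.006],
    [0.03, 0.035, 0.006],
    [0, 0, 0],
    [0, 0, 0],
    [0, 0, 0],
  ],
  spin=[-1.7, -1.7, -1.7, -1.7, -1.7, -1.7, -1.7, -1.7, -1.7, -1.7, -1.7, 0, 0, 0],
  hand=[1, 1, 1, 1, 1, 1, 1, 1, 1, 1, 1, 1, 1, 1],
  newtons=40,
)

```text
t: 1.9
position: [528.6, -208.7, 297.0]
orientation: [3.141, -0.006, -0.001]
force: [-0.1, -0.7, 0.4]
grip_width: 85.2
```

Run:
```python
from h import *
im,K,P=snap('wrist','pics/w1.png'); o=r.observe(); print(o['t'],o['position'],o['orientation'],P[:3,3])
```

```text
1.95 [ 528.7 -208.7  297.1] [ 3.1 -0.  -0. ] [ 600.8 -210.2  440. ]
```

View pics/w1.png

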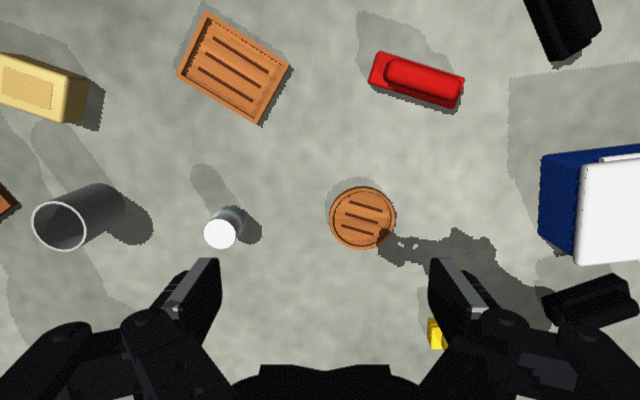

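From here: red brush at (417,82), broad dish (234,68), jar lid (220,234), wide round dish (362,217), and the beaker rim (58,226). A second view to the left covers the rest.

Emit:
carry_out(
  translation=[
    [0, 0.04, 0],
    [0, 0.04, 0],
    [0, 0.04, 0],
    [0, 0.04, 0],
    [0, 0.04, 0],
    [0, 0.04, 0],
    [0, 0.04, 0],
    [0, 0.04, 0],
    [0, 0.04, 0],
    [0, 0, 0],
    [0, 0, 0],
    [0, 0, 0],
  ],
  spin=[0, 0, 0, 0, 0, 0, 0, 0, 0, 0, 0, 0],
  hand=[1, 1, 1, 1, 1, 1, 1, 1, 1, 1, 1, 1],
)

```text
t: 3.45
position: [529.9, 150.8, 297.2]
orientation: [3.141, -0.007, 0.0]
force: [-0.1, -1.2, 0.3]
grip_width: 85.2
```

Run:
```python
from h import *
im,K,P=snap('wrist','pics/w2.png'); o=r.observe(); print(o['t'],o['position'],o['orientation'],P[:3,3])
```

```text
3.5 [529.9 151.  297.3] [ 3.1 -0.   0. ] [601.9 149.4 440.3]
```

View pics/w2.png

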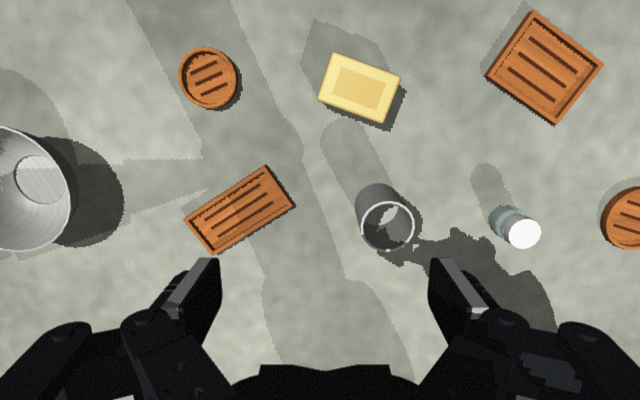

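The second view shows the long dish (239,210), small round dish (209,78), soap (359,88), beaker rim (387,226), jar lid (522,232) and broad dish (545,68). Next I fit silhouettes to the known shapes.

```bash
cat > fit.py <<'E'
from h import *
from scipy.optimize import minimize
def box(x,y,yaw,w,l,z0,z1):
    c,s=np.cos(yaw),np.sin(yaw)
    return np.array([[x+c*a-s*b,y+s*a+c*b,z] for a in(-w/2,w/2) for b in(-l/2,l/2) for z in(z0,z1)])
def cyl(x,y,rad,z0,z1):
    t=np.linspace(0,2*np.pi,60); return np.vstack([np.c_[x+rad*np.cos(t),y+rad*np.sin(t),0*t+z] for z in(z0,z1)])
def seg(im,kind,roi):
    h,s,v=cv2.split(cv2.cvtColor(im,cv2.COLOR_BGR2HSV)); h=h.astype(int)
    m={'wood':(h>4)&(h<18)&(s>110),'red':((h<4)|(h>174))&(s>150)&(v>40),'soap':(h>18)&(h<35)&(s>60),'white':(s<40)&(v>215)}[kind]
    m=m.astype(np.uint8); q=np.zeros_like(m); a,b,c,d=roi; q[b:d,a:c]=m[b:d,a:c]
    cs,_=cv2.findContours(q,cv2.RETR_EXTERNAL,cv2.CHAIN_APPROX_NONE); c=max(cs,key=cv2.contourArea)
    q[:]=0; cv2.drawContours(q,[c],-1,1,-1); return q
def fit(f,kind,roi,model,p0):
    im=cv2.imread(f); d=np.load(f+'.npz'); K,P=d['K'],d['P']; m=seg(im,kind,roi)
    def iou(p):
        q=np.zeros_like(m)
        for h in model(p):
            uv=proj(K,P,h); hu=cv2.convexHull(uv.astype(np.float32)); cv2.fillConvexPoly(q,np.round(hu*256).astype(np.int32),1,cv2.LINE_8,8)
        return -(q&m).sum()/(q|m).sum()
    best=None
    for y in ([p0[2]] if len(p0)>2 else [None]):
        s=np.array(p0,float); sim=[s]+[s+e for e in np.diag([12,12,.3][:len(s)])]
        for k in range(3):
            o=minimize(iou,s,method='Nelder-Mead',options=dict(initial_simplex=sim,xatol=.02,fatol=1e-5)); s=o.x; sim=[s]+[s+e for e in np.diag([4,4,.08][:len(s)])]
    return o.x,-o.fun
dish=lambda w,l:lambda p:[box(*p,w+10,l+10,0,12)]
rd=lambda d:lambda p:[cyl(*p,d/2+5,0,12)]
brush=lambda p:[box(*p,36,104,16,26),box(*p,24,80,16,58)]
soap=lambda p:[box(*p,54,80,0,40)]
lid=lambda p:[cyl(*p,21,55,55)]
E
python3 - <<'E'
from fit import *
w1,w2='pics/w1.png','pics/w2.png'
for a in [('brush',w1,'red',(350,30,490,130),brush,(612,-312,1.3)),
 ('broad',w1,'wood',(150,0,310,140),dish(70,96),(628,-105,1.0)),
 ('broad',w2,'wood',(470,0,620,140),dish(70,96),(628,-105,1.0)),
 ('wround',w1,'wood',(310,160,420,260),rd(76),(444,-260)),
 ('jar',w1,'white',(190,200,250,260),lid,(439,-86)),
 ('jar',w2,'white',(490,200,560,260),lid,(439,-86)),
 ('soap',w2,'soap',(300,30,420,140),soap,(606,110,1.3)),
 ('sround',w2,'wood',(160,30,260,130),rd(58),(618,284)),
 ('long',w2,'wood',(160,150,310,270),dish(52,120),(454,261,-1.0))]:
    p,q=fit(*a[1:]); print(a[0],p[:2],np.degrees(p[2:]),round(q,3))
for f,uv,e in [(w1,(59,226),(87,226)),(w2,(387.5,226),(414.5,226))]:
    d=np.load(f+'.npz'); a=ray(d['K'],d['P'],uv,80);print('beaker',a,np.linalg.norm(ray(d['K'],d['P'],e,80)-a))
E
```

```text
brush [ 656. -392.] [97.4] -0.0
broad [ 631.4 -254.5] [-4.5] -0.0
broad [ 640.3 -166.3] [-77.7] -1395683140932855.5
wround [ 541.5 -243.5] [] -0.0
jar [442. -41.] [] -0.0
jar [442. -41.] [] -0.0
soap [698.  46.] [5.7] -0.0
sround [688.5 315.5] [] -0.0
long [547.3 306.3] [-120.3] -0.0
beaker [461.9  81.6  80. ] 30.69228263883408
beaker [461.8  81.4  80. ] 29.528802970284545fit.py:20: RuntimeWarning: overflow encountered in scalar negative
  return -(q&m).sum()/(q|m).sum()
```

```bash
sed -i 's|return -(q&m).sum()/|return -float((q\&m).sum())/|' fit.py
cat > run1.py <<'E'
from fit import *
w1,w2='pics/w1.png','pics/w2.png'
for a in [('brush',w1,'red',(350,30,490,130),brush,(612,-312,1.3)),
 ('broad',w1,'wood',(150,0,310,140),dish(70,96),(628,-105,1.0)),
 ('broad',w2,'wood',(470,0,620,140),dish(70,96),(628,-105,1.0)),
 ('wround',w1,'wood',(310,160,420,260),rd(76),(444,-260)),
 ('jar',w1,'white',(190,200,250,260),lid,(439,-86)),
 ('jar',w2,'white',(490,200,560,260),lid,(439,-86)),
 ('soap',w2,'soap',(300,30,420,140),soap,(606,110,1.3)),
 ('sround',w2,'wood',(160,30,260,130),rd(58),(618,284)),
 ('long',w2,'wood',(160,150,310,270),dish(52,120),(454,261,-1.0))]:
    p,q=fit(*a[1:]); print(a[0],p[:2],np.degrees(p[2:]),round(q,3))
E
python3 run1.py
```

```text
brush [ 613.4 -313.2] [163.6] 0.917
broad [ 626.2 -102.6] [85.3] 0.67
broad [ 624.8 -102.6] [80.6] 0.689
wround [ 441.1 -257.3] [] 0.94
jar [441.8 -85.3] [] 0.747
jar [439.3 -85.5] [] 0.771
soap [606.1 113.4] [159.6] 0.964
sround [618.7 286.1] [] 0.932
long [454.8 263. ] [32.8] 0.975
```

Run:
```python
from fit import *
for f,roi in (('pics/w1.png',(150,0,310,140)),('pics/w2.png',(470,0,620,140))):
    p,q=fit(f,'wood',roi,dish(70,96),(628,-105,-.65)); print(p[:2],np.degrees(p[2:]),q)
for f,roi in (('pics/w1.png',(190,200,250,260)),('pics/w2.png',(490,200,560,260))):
    im=cv2.imread(f);d=np.load(f+'.npz')
    m=seg(im,'white',roi);c,_=cv2.findContours(m,0,1);print(cv2.minEnclosingCircle(c[0]));uv=cv2.minEnclosingCircle(c[0])
    print(ray(d['K'],d['P'],uv[0],55), uv[1]*385/352)
```

```text
[ 626.3 -103.3] [-31.7] 0.9792665726375176
[ 626.2 -103.4] [-31.5] 0.9725954503126247
((219.0, 234.0), 16.124614715576172)
[441.4 -84.7  55. ] 17.636297345161438
((524.5, 233.5), 16.507673263549805)
[441.9 -84.9  55. ] 18.0552676320076
```

Fits agree across the views. Poses are in mm, with the direction of the long side where it matters:

| Thing | Position | Long side |
|---|---|---|
| soap | (606,113) | 69.6° |
| broad dish | (626,-103) | 58.4° |
| beaker | (462,81.5) | – |
| wide round dish | (441,-257) | – |
| brush | (613,-313) | 73.6° |
| long dish | (455,263) | 122.8° |
| jar | (441.5,-85) | – |
| small round dish | (619,286) | – |

Soap goes first.

Emit:
carry_out(
  translation=[
    [0.011, -0.0054, -0.02],
    [0.011, -0.0054, -0.02],
    [0.011, -0.0054, -0.02],
    [0.011, -0.0054, -0.02],
    [0.011, -0.0054, -0.02],
    [0.011, -0.0054, -0.02],
    [0.01, -0.0052, -0.02],
    [0, 0, -0.04],
    [0, 0, -0.04],
    [0, 0, 0],
    [0, 0, 0],
    [0, 0, 0],
  ],
  spin=[9.94, 9.94, 9.94, 9.94, 9.94, 9.94, 9.94, 0, 0, 0, 0, 0],
  hand=[1, 1, 1, 1, 1, 1, 1, 1, 1, 1, 1, 1],
  newtons=40,
)

```text
t: 5.0
position: [606.8, 115.4, 79.6]
orientation: [2.58, 1.789, 0.005]
force: [0.7, -0.2, -0.5]
grip_width: 85.5
```

Run:
```python
from h import *
im,K,P=snap('wrist','pics/w3.png'); o=r.observe(); M=R.from_rotvec(o['orientation']).as_matrix();print(o['t'],o['position'],np.degrees(np.arctan2(M[1,0],M[0,0])))
```

```text
5.05 [606.6 115.4  79.3] 69.48222640069109
```

View pics/w3.png

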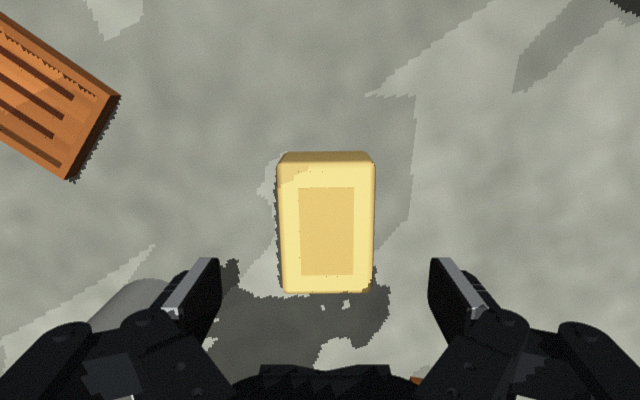

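The soap sits square between the jaws, with its top centred at about (326,222). Descend, grip and lift.

Emit:
carry_out(
  translation=[
    [0, -0.001, -0.03],
    [0, -0.001, -0.025],
    [0, 0, -0.01],
    [0, 0, 0],
    [0, 0, 0],
    [0, 0, 0],
    [0, 0, 0],
    [0, 0, 0],
    [0, 0, 0],
    [0, 0, 0.02],
    [0, 0, 0.04],
    [0, 0, 0.04],
    [0, 0, 0.02],
    [0, 0, 0],
  ],
  spin=[0, 0, 0, 0, 0, 0, 0, 0, 0, 0, 0, 0, 0, 0],
  hand=[1, 1, 1, 1, -1, -1, -1, -1, -1, -1, -1, -1, -1, -1],
  newtons=40,
)

```text
t: 6.8
position: [606.3, 113.3, 133.9]
orientation: [2.58, 1.79, 0.004]
force: [0.5, 0.2, -1.7]
grip_width: 53.1
```

Emit:
carry_out(
  translation=[
    [0.0033, -0.036, 0],
    [0.0033, -0.036, 0],
    [0.0033, -0.036, 0],
    [0.0033, -0.036, 0],
    [0.0033, -0.036, 0],
    [0.0035, -0.0366, 0],
    [0, 0, -0.03],
    [0, 0, -0.04],
    [0, 0, 0],
    [0, 0, 0],
    [0, 0, 0],
  ],
  spin=[-1.85, -1.85, -1.85, -1.85, -1.85, -1.85, 0, 0, 0, 0, 0],
  hand=[-1, -1, -1, -1, -1, -1, -1, -1, -1, -1, -1],
)

```text
t: 8.18
position: [626.6, -103.4, 64.0]
orientation: [2.741, 1.532, 0.003]
force: [0.1, 0.3, -1.8]
grip_width: 53.2
```

Run:
```python
from h import *
im,K,P=snap('wrist','pics/w4.png'); o=r.observe(); M=R.from_rotvec(o['orientation']).as_matrix();print(o['t'],o['position'],np.degrees(np.arctan2(M[1,0],M[0,0])))
```

```text
8.225 [ 626.6 -103.4   64. ] 58.40330373479093
```

View pics/w4.png

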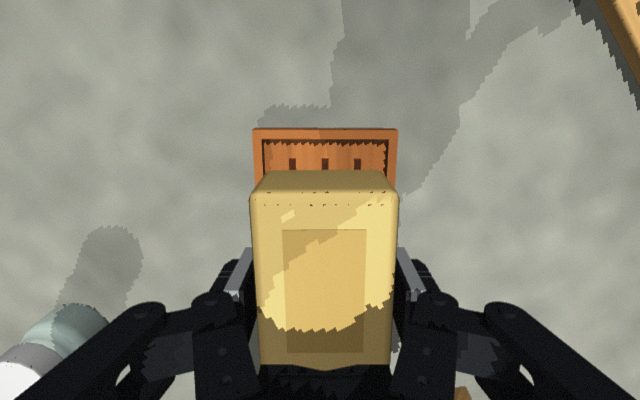

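The soap is centred over the broad dish, with rims at x 253 to 397 around soap 250 to 398 nearer the camera. Lower, release and retreat, then go to the beaker.

Emit:
carry_out(
  translation=[
    [0, 0, -0.025],
    [0, 0, -0.015],
    [0, 0, -0.004],
    [0, 0, 0],
    [0, 0, 0],
    [0, 0, 0],
    [0, 0, 0],
    [0, 0, 0],
    [0, 0, 0.03],
    [0, 0, 0.05],
    [0, 0, 0.05],
    [-0.033, 0.037, 0.005],
    [-0.033, 0.037, 0],
    [-0.033, 0.037, 0],
    [-0.033, 0.037, 0],
    [-0.0325, 0.037, 0],
    [0, 0, 0],
    [0, 0, 0],
    [0, 0, 0],
  ],
  spin=[0, 0, 0, 0, 0, 0, 0, 0, 0, 0, 0, 0, 0, 0, 0, 0, 0, 0, 0],
  hand=[-1, -1, -1, -1, -1, 1, 1, 1, 1, 1, 1, 1, 1, 1, 1, 1, 1, 1, 1],
)

```text
t: 10.6
position: [461.7, 80.4, 153.3]
orientation: [-2.744, -1.53, -0.0]
force: [0.2, -0.9, 0.8]
grip_width: 85.3
```

Run:
```python
from h import *
im,K,P=snap('wrist','pics/w5.png'); o=r.observe(); print(o['t'],o['position'])
T=P[:3,3]
t=np.linspace(0,2*np.pi,40)
for x,y in [(461.8,81.5)]:
    uv=proj(K,P,np.c_[x+30*np.cos(t),y+30*np.sin(t),0*t+80]); cv2.polylines(im,[uv.round().astype(np.int32)],True,(0,0,255),1)
uv=proj(K,P,np.array([[*o['position'][:2],80.]])); cv2.drawMarker(im,tuple(int(v) for v in uv[0].round()),(255,0,0)); cv2.imwrite('pics/w5b.png',im)
```

```text
10.65 [461.6  80.5 153.2]
```

View pics/w5b.png

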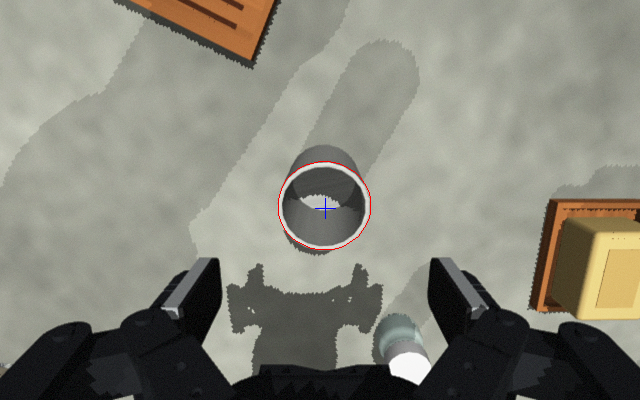

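The model rim (red) overlays the beaker rim centred at (325,206), and the TCP marker sits on it. The soap lies in its dish at right. Grasp the beaker.

Emit:
carry_out(
  translation=[
    [0, 0.001, -0.04],
    [0, 0, -0.04],
    [0, 0, -0.03],
    [0, 0, -0.021],
    [0, 0, 0],
    [0, 0, 0],
    [0, 0, 0],
    [0, 0, 0],
    [0, 0, 0],
    [0, 0, 0],
    [0, 0, 0],
    [0, 0, 0.03],
    [0, 0, 0.05],
    [0, 0, 0.05],
    [0, 0, 0],
    [0, 0, 0],
  ],
  spin=[0, 0, 0, 0, 0, 0, 0, 0, 0, 0, 0, 0, 0, 0, 0, 0],
  hand=[1, 1, 1, 1, 1, 1, -1, -1, -1, -1, -1, -1, -1, -1, -1, -1],
  newtons=40,
)

```text
t: 12.65
position: [460.7, 82.2, 151.9]
orientation: [2.742, 1.532, -0.0]
force: [-0.6, 0.1, -3.2]
grip_width: 59.6
```

Emit:
carry_out(
  translation=[
    [-0.0022, -0.0377, 0],
    [-0.0022, -0.0377, 0],
    [-0.0022, -0.0377, 0],
    [-0.0022, -0.0377, 0],
    [-0.0022, -0.0377, 0],
    [-0.0022, -0.0377, 0],
    [-0.0022, -0.0377, 0],
    [-0.0022, -0.0377, 0],
    [-0.0022, -0.0377, 0],
    [0, 0, -0.04],
    [0, 0, -0.04],
    [0, 0, 0],
    [0, 0, 0],
    [0, 0, 0],
  ],
  spin=[0, 0, 0, 0, 0, 0, 0, 0, 0, 0, 0, 0, 0, 0],
  hand=[-1, -1, -1, -1, -1, -1, -1, -1, -1, -1, -1, -1, -1, -1],
)

```text
t: 14.4
position: [442.2, -257.2, 73.8]
orientation: [2.74, 1.532, 0.002]
force: [0.0, -0.2, -1.4]
grip_width: 60.2
```

Emit:
carry_out(
  translation=[
    [-0.001, 0, -0.025],
    [0, 0, -0.015],
    [0, 0, -0.0065],
    [0, 0, 0],
    [0, 0, 0],
    [0, 0, 0],
    [0, 0, 0],
    [0, 0, 0],
    [0, 0, 0.03],
    [0, 0, 0.05],
    [0, 0, 0.05],
    [0.035, -0.0112, 0],
    [0.035, -0.0112, 0],
    [0.035, -0.0112, 0],
    [0.035, -0.0112, 0],
    [0.032, -0.0112, 0],
    [0, 0, 0],
    [0, 0, 0],
    [0, 0, 0],
  ],
  spin=[0, 0, 0, 0, 0, 0, 0, 0, 0, 0, 0, 3.04, 3.04, 3.04, 3.04, 3.04, 0, 0, 0],
  hand=[-1, -1, -1, -1, -1, 1, 1, 1, 1, 1, 1, 1, 1, 1, 1, 1, 1, 1, 1],
)

```text
t: 16.77
position: [611.5, -312.8, 156.1]
orientation: [2.516, 1.881, -0.001]
force: [-0.2, 0.5, -0.2]
grip_width: 85.2
```

Run:
```python
from h import *
im,K,P=snap('wrist','pics/w6.png'); o=r.observe(); print(o['t'],o['position'])
from fit import *
p,q=fit('pics/w6.png','red',(150,50,500,390),brush,(613,-313,163.6/57.3)); print(p[:2],np.degrees(p[2]),q)
for b in brush([613.4,-313.2,np.radians(163.6)]):
    cv2.polylines(im,[cv2.convexHull(proj(K,P,b).astype(np.float32)).round().astype(np.int32)],True,(255,0,0),1)
cv2.imwrite('pics/w6b.png',im)
```

```text
16.825 [ 611.6 -312.9  156.3]
[ 613.3 -313.8] 163.55765835580317 0.9195150698770836
```

View pics/w6b.png

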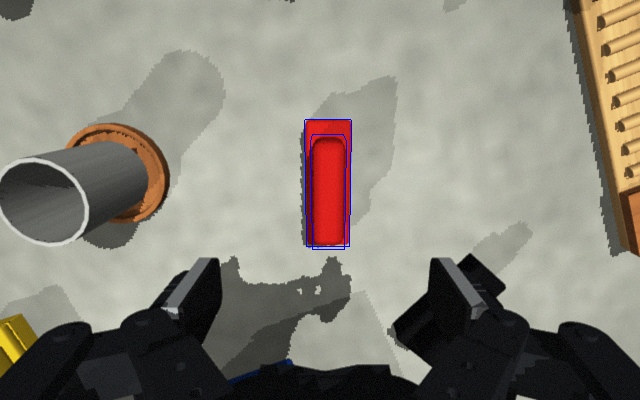

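The beaker stands in its dish at left. The brush model (blue) overlays the red brush at (328,185). Grasp it.

Emit:
carry_out(
  translation=[
    [0.0018, -0.0009, -0.04],
    [0, 0, -0.04],
    [0, 0, -0.03],
    [0, 0, -0.016],
    [0, 0, 0],
    [0, 0, 0],
    [0, 0, 0],
    [0, 0, 0],
    [0, 0, 0],
    [0, 0, 0],
    [0, 0, 0],
    [0, 0, 0],
    [0, 0, 0.03],
    [0, 0, 0.05],
    [0, 0, 0.05],
    [0, 0, 0],
    [0, 0, 0],
  ],
  spin=[0, 0, 0, 0, 0, 0, 0, 0, 0, 0, 0, 0, 0, 0, 0, 0, 0],
  hand=[1, 1, 1, 1, 1, -1, -1, -1, -1, -1, -1, -1, -1, -1, -1, -1, -1],
  newtons=40,
)

```text
t: 18.95
position: [613.5, -313.6, 158.8]
orientation: [-2.515, -1.881, 0.001]
force: [0.3, 0.2, -2.1]
grip_width: 23.4
```

Emit:
carry_out(
  translation=[
    [-0.01134, 0.0412, 0],
    [-0.01134, 0.0412, 0],
    [-0.01134, 0.0412, 0],
    [-0.01134, 0.0412, 0],
    [-0.01134, 0.0412, 0],
    [-0.01134, 0.0412, 0],
    [-0.01134, 0.0412, 0],
    [-0.01134, 0.0412, 0],
    [-0.01134, 0.0412, 0],
    [-0.01134, 0.0412, 0],
    [-0.01134, 0.0412, 0],
    [-0.01134, 0.0412, 0],
    [-0.01134, 0.0412, 0],
    [-0.01134, 0.0412, 0],
    [0, 0, -0.04],
    [0, 0, -0.04],
    [0, 0, 0],
    [0, 0, 0],
    [0, 0, 0],
  ],
  spin=[3.51, 3.51, 3.51, 3.51, 3.51, 3.51, 3.51, 3.51, 3.51, 3.51, 3.51, 3.51, 3.51, 3.51, 0, 0, 0, 0, 0],
  hand=[-1, -1, -1, -1, -1, -1, -1, -1, -1, -1, -1, -1, -1, -1, -1, -1, -1, -1, -1],
)

```text
t: 21.32
position: [456.1, 263.8, 81.5]
orientation: [1.505, 2.756, 0.003]
force: [0.6, -0.3, -1.1]
grip_width: 23.2
```

Run:
```python
from h import *
im,K,P=snap('wrist','pics/w7.png'); o=r.observe(); M=R.from_rotvec(o['orientation']).as_matrix();print(o['t'],o['position'],np.degrees(np.arctan2(M[1,0],M[0,0])))
```

```text
21.375 [456.1 263.6  81.3] 122.71795340262616
```

View pics/w7.png

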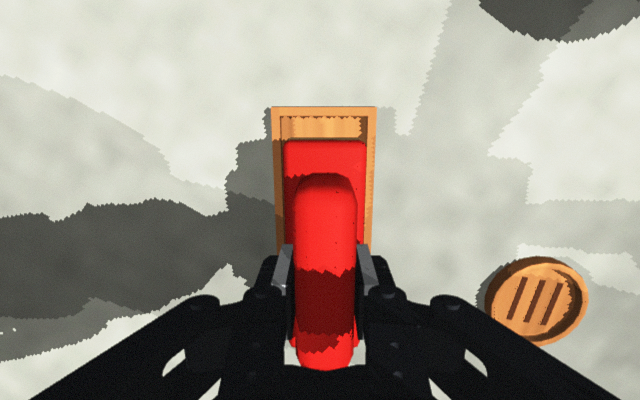

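The brush is parallel to and centred over the long dish: rim x 272 to 376, brush 283 to 366. Lower, release, and go to the jar.

Emit:
carry_out(
  translation=[
    [-0.0013, -0.0007, -0.025],
    [0, 0, -0.015],
    [0, 0, -0.007],
    [0, 0, 0],
    [0, 0, 0],
    [0, 0, 0],
    [0, 0, 0],
    [0, 0, 0.025],
    [0, 0, 0.045],
    [0, 0, 0.045],
    [-0.0015, -0.0387, 0],
    [-0.0015, -0.0387, 0],
    [-0.0015, -0.0387, 0],
    [-0.0015, -0.0387, 0],
    [-0.0015, -0.0387, 0],
    [-0.0015, -0.0387, 0],
    [-0.0015, -0.0387, 0],
    [-0.0015, -0.0387, 0],
    [-0.0015, -0.0387, 0],
    [0, 0, 0],
  ],
  spin=[0, 0, 0, 0, 0, 0, 0, 0, 0, 0, -4, -4, -4, -4, -4, -4, -4, -4, -4, 0],
  hand=[-1, -1, -1, -1, -1, 1, 1, 1, 1, 1, 1, 1, 1, 1, 1, 1, 1, 1, 1, 1],
)

```text
t: 23.88
position: [440.1, -89.0, 147.6]
orientation: [2.29, 2.15, -0.001]
force: [0.0, 0.1, 0.2]
grip_width: 85.2
```

Emit:
carry_out(
  translation=[
    [0, 0, 0],
    [0, 0, 0],
  ],
  spin=[0, 0],
  hand=[1, 1],
)

```text
t: 24.12
position: [440.6, -84.6, 147.8]
orientation: [-2.281, -2.16, -0.0]
force: [0.2, 0.5, -0.1]
grip_width: 85.3
```

Run:
```python
from h import *
im,K,P=snap('wrist','pics/w8.png'); o=r.observe(); print(o['t'],o['position'])
t=np.linspace(0,2*np.pi,40)
for rr in(18,21):
    uv=proj(K,P,np.c_[441.5+rr*np.cos(t),-85+rr*np.sin(t),0*t+55]); cv2.polylines(im,[uv.round().astype(np.int32)],True,(0,0,255),1)
cv2.imwrite('pics/w8b.png',im)
```

```text
24.175 [440.6 -84.7 147.8]
```

View pics/w8b.png

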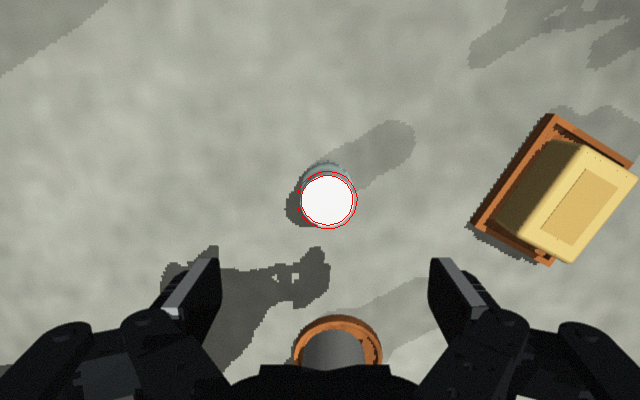

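The jar lid (327,201) matches the model, and the soap lies in its dish at (560,200). Grasp the jar.

Emit:
carry_out(
  translation=[
    [0.001, 0, -0.04],
    [0, 0, -0.04],
    [0, 0, -0.03],
    [0, 0, -0.022],
    [0, 0, 0],
    [0, 0, 0],
    [0, 0, 0],
    [0, 0, 0],
    [0, 0, 0],
    [0, 0, 0],
    [0, 0, 0],
    [0, 0, 0.03],
    [0, 0, 0.05],
    [0, 0, 0.05],
    [0, 0, 0],
    [0, 0, 0],
  ],
  spin=[0, 0, 0, 0, 0, 0, 0, 0, 0, 0, 0, 0, 0, 0, 0, 0],
  hand=[1, 1, 1, 1, 1, -1, -1, -1, -1, -1, -1, -1, -1, -1, -1, -1],
  newtons=40,
)

```text
t: 26.18
position: [441.1, -86.1, 145.7]
orientation: [2.284, 2.157, -0.001]
force: [-0.4, 0.5, -0.1]
grip_width: 39.3
```

Emit:
carry_out(
  translation=[
    [0.01776, 0.0372, 0],
    [0.01776, 0.0372, 0],
    [0.01776, 0.0372, 0],
    [0.01776, 0.0372, 0],
    [0.01776, 0.0372, 0],
    [0.01776, 0.0372, 0],
    [0.01776, 0.0372, 0],
    [0.01776, 0.0372, 0],
    [0.01776, 0.0372, 0],
    [0.01776, 0.0372, 0],
    [0, 0, -0.04],
    [0, 0, -0.03],
    [0, 0, 0],
    [0, 0, 0],
    [0, 0, 0],
  ],
  spin=[2.7, 2.7, 2.7, 2.7, 2.7, 2.7, 2.7, 2.7, 2.7, 2.7, 0, 0, 0, 0, 0],
  hand=[-1, -1, -1, -1, -1, -1, -1, -1, -1, -1, -1, -1, -1, -1, -1],
)

```text
t: 28.05
position: [619.7, 286.6, 77.5]
orientation: [1.717, 2.63, 0.003]
force: [0.3, 0.1, -0.7]
grip_width: 39.2
```

Run:
```python
from h import *
im,K,P=snap('wrist','pics/w9.png'); o=r.observe(); print(o['t'],o['position'],o['force'],o['grip_width'])
```

```text
28.1 [619.7 286.5  77.4] [ 0.3 -0.1 -1.1] 39.597822089177114
```

View pics/w9.png

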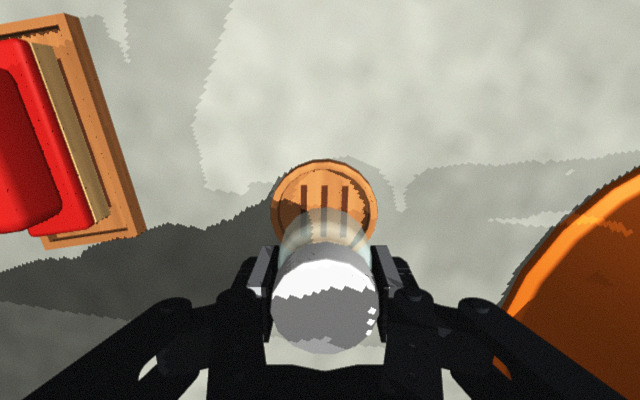

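The jar is held upright over the small round dish (325,215), and the brush lies inside its dish at left. Lower and release.

Emit:
carry_out(
  translation=[
    [-0.001, 0, -0.03],
    [0, 0, -0.02],
    [0, 0, -0.0065],
    [0, 0, 0],
    [0, 0, 0],
    [0, 0, 0],
    [0, 0, 0],
    [0, 0, 0],
    [0, 0, 0.03],
    [0, 0, 0.05],
    [0, 0, 0.05],
    [-0.025, -0.025, 0.04],
    [-0.025, -0.025, 0.04],
    [-0.025, -0.025, 0.04],
    [0, -0.025, 0.02],
    [0, 0, 0],
    [0, 0, 0],
    [0, 0, 0],
  ],
  spin=[0, 0, 0, 0, 0, 0, 0, 0, 0, 0, 0, 0, 0, 0, 0, 0, 0, 0],
  hand=[-1, -1, -1, -1, -1, 1, 1, 1, 1, 1, 1, 1, 1, 1, 1, 1, 1, 1],
)

```text
t: 30.35
position: [542.5, 187.0, 288.1]
orientation: [-1.714, -2.631, 0.002]
force: [0.4, 0.7, 0.3]
grip_width: 85.4
```

Run:
```python
from fit import *
im,K,P=snap('wrist','pics/w10.png'); s,_,_=snap('side','pics/s1.png'); o=r.observe(); print(o['t'],o['position'])
t,KT,PT=snap('top','pics/t1.png')
s=cv2.resize(s[60:310,220:420],None,fx=2,fy=2,interpolation=cv2.INTER_CUBIC)
cv2.imwrite('pics/chk.png',np.hstack([cv2.resize(im,(400,250)),s[:250]*0]) if 0 else np.hstack([cv2.resize(s,(400,500)),cv2.copyMakeBorder(cv2.resize(im,(400,250)),0,250,0,0,0)]))
```

```text
30.45 [542.6 186.9 288.3]
```

View pics/chk.png

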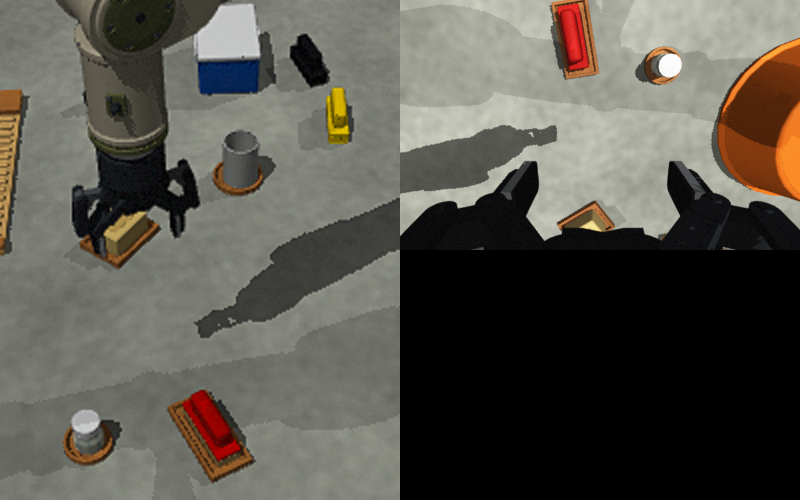

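All four look seated: jar (88,435), brush (210,425), soap (125,230) and beaker (240,155). I check the offsets numerically from the wrist pictures already taken.

Run:
```python
from fit import *
up=lambda m:lambda p:[h+[0,0,5] for h in m(p)]
p,q=fit('pics/w10.png','red',(230,0,330,140),up(brush),(455,263,.57)); print('brush-dish',p[:2]-[454.8,263],np.degrees(p[2]),q)
p,q=fit('pics/w8.png','soap',(450,100,640,300),up(soap),(626,-103,-.55)); print('soap-dish',p[:2]-[626.3,-103.3],np.degrees(p[2]),q)
p,q=fit('pics/w10.png','white',(380,60,480,140),lambda p:[cyl(*p,18,60,60)],(618,286)); print('jar-dish',p-[618.7,286.1],q)
d=np.load('pics/w6.png.npz'); print('beaker-dish',ray(d['K'],d['P'],(44,201),85)[:2]-[441.1,-257.3])
print(r.observe()['force'])
```

```text
brush-dish [-1.9 -0.7] 32.57181522501906 0.932475884244373
soap-dish [ 0.2 -1.2] -30.497739235822827 0.9216337522441652
jar-dish [-1.8  0.5] 0.9852262234533703
beaker-dish [0.3 0.7]
[-0.4  1.   0.4]
```

All four are within 2 mm of their dish centres, and the fits assume each thing rests on the dish floor. Handing in.

```bash
python3 -c "
from station import r
print(r.job_done(), r.observe()['t'])"
```

```text
the job is handed in; nothing more can be done
the job is handed in; nothing more can be done
```

I placed the soap, beaker, red brush and jar in their own dishes, one grasp each. All were let go of, the arm was withdrawn, and the job was handed in at about 30 s.

**Position:** Fits to the wrist pictures put each thing within 2 mm of its dish centre. The brush and soap are within about 1.1° of parallel to their dishes. The beaker figure comes from one rim point read by eye, not a fit.

**Seating:** The last side view shows all four upright inside their rims. I did not measure underside heights; the fits assumed each thing rests on the dish floor.

**Bystanders:** The bowl and caddy were never approached. I did not re-measure their positions at the end.

**Mismatch:** On the jar the gripper read 39 mm, though the jar is given as 42 mm. It was held upright throughout and its final position was good.

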